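Line up capacitors by size on the test strip

ROBOT

A 6-joint arm with a two-finger parallel gripper is mounted at the origin on the work surface. World frame = base frame: x ahead of the robot, y to its left, z up, the work surface at z = 0. Lengths are in m, angles in rad, forces in N, time in s.
With the tool pointing down it reaches from about 0.25 to 0.775 m from the base axis. Payload 4 kg.
Tool frame: the origin (TCP) lies on the centre line of the jaws, within the pads' length; the fingertips stand 17 mm ahead of it and the grasp point (between the pads) lies 2 mm behind it; z points along the fingers, y is the line along which they close (so a half turn about z gives the same grasp; the last joint's range is limited). The gripper opens to 94 mm and grips with 3 to 60 N. Pads are 16 mm wide; open, the fingers measure 119 mm over their backs; the gripper's body (75 mm by 177 mm) begins 78 mm behind the grasp point.
Start: joints at [-1.446, 0.087, 1.371, -0, 1.684, -0.103], TCP at [0.124, -0.536, 0.223] pointing down, gripper open.
Joint ranges: [-3.1, 3.1], [-0.76, 2.03], [0.27, 2.55], [-1.08, 4.22], [0.17, 2.65], [-2.57, 2.57]. Speed limits (rad/s): [2.79, 2.79, 3.14, 3.14, 3.14, 3.14].

INTERFACE

Orientations are given as [roll, pitch, yaw] about the fixed x, y, z axes, in that order (R = Rz(yaw) Ry(pitch) Rx(roll)).
In Python, from bench import robot gives the robot as it stands.
- The arm moves only by the tool servo_tool, never from a script. Its argument "plan" is a list of rows, each a list of 7 numbers: the shift along the tool's x, y, z normalised to -1 to 1, where 1 is 0.1 m, then the turn, a rotation vector about the tool's x, y, z normalised to -1 to 1, where 1 is pi/2 rad, then the finger opening in mm, from 0 to 94. In form: [[x, y, z, ax, ay, az, gripper], ...]. A call has 1 to 12 rows; each row is the pose to reach, as a shift and turn from the pose commanded when the call began, along the tool's axes at that moment; what a row does not reach only later rows make up. A row lasts 1/12 s, in which the tool goes at most 41.7 mm and 7.16 degrees, less where a joint would pass 70% of its speed; a pose out of reach is approached as far as the arm can. A call with a number of a shift or a turn outside -1 to 1 is refused whole. A call with a gripper value outside its range is refused whole. The fingers move at their own pace and stop on an object; the grip force is fixed at half the most. Time passes only in rows, so rows that repeat a pose let the fingers close. It gives the time, the measured TCP pose, the force, the opening and the grip force at its end, in the units of the state.
- robot.get_obs(): the state, without advancing time (a new reading comes with each control period).
- robot.snapshot(name): name is "scene" or "top" or "wrist"; returns the picture (384x512x3 uint8, red, green, blue); there is no depth.
- robot.camera_params(name): a dict with "camera_matrix" (3x3 intrinsics, pixels), "rvec" (rotation vector, rad) and "tvec" (3), from world to camera coordinates, as OpenCV has them; the wrist camera has in their place "tool_from_camera" (4x4, takes a point from camera to tool coordinates, whose origin is the TCP and whose axes are the flange's). Camera axes: x right, y down, z forward; pixel columns grow to the right and rows downward; lengths in m; the calibration is good to about 2 mm. The wrist camera is an equidistant fisheye: a pixel r from the principal point sees the ray r / f radians off the axis. A picture is of the moment at which its call begins: read the wrist's pose just before it. camera_params takes no time and is no camera call.
- robot.close_job(): hands the job in; it is judged then, once.
Trained networks look in the newest picture that a camera, given by its name, has taken for a name from the list of things; names that differ only in an ending like _2 or _b are one class to them, and where a whole thing is asked for, a point or a joint stands for the part that bears it (a point fixed in the world has none). Each returns a list of dicts, best first, with "conf" (0 to 1); they miss things now and then, are a little off and sometimes report something else, mostly with a low value. They report only what shows in the picture. A call takes as long as a camera call.
- robot.find_in(thing, camera): "extent" ([centre column, centre row, width, height] in pixels, round what is visible of it).
The state is a dict: "time": time; "joint_positions": joint angles; "qvel": joint speeds; "joint_torque": joint torques, N m; "tool_pos": TCP position; "ee_rot": TCP orientation; "wrist_force": force on the tool from outside, world axes, zero at the start; "wrist_torque": the same for the moment, N m; "width": finger opening in m; "finger_force": force on a finger pad.
Only numpy, scipy, OpenCV 4.12 (cv2) and the standard library are available. Lean on these libraries where they do the work, as an engineer would, in place of code of your own. Each camera call takes 0.05 s, during which the arm holds its last target. There are 200 camera calls.

TASK

Get the four capacitor cans ready for testing: stand them on the row of rubber pads in order of size, one to a pad, with the smallest on the pad next to the red post and the largest next to the black post. Each should end upright and well centred on its pad, let go and at rest.

Things in the scene. Friction and masses are not known exactly. Their poses are not given: they have to be found in the camera images.
- cap_orange_center (a point): centre, half-way up, of the smallest of four loose round capacitor cans standing upright on the bench: orange sleeve, plain cylinder 30 mm across and 50 mm tall overall, of which the top 6 mm are two small brass screw terminals on the flat grey top. z points up along the can (25 mm high for a 50 mm can standing on the bench, and so on); the yaw does not matter.
- cap_black_center (a point): centre, half-way up, of the second smallest of four loose round capacitor cans standing upright on the bench: black sleeve, plain cylinder 37 mm across and 62 mm tall overall, of which the top 6 mm are two small brass screw terminals on the flat grey top. z points up along the can (25 mm high for a 50 mm can standing on the bench, and so on); the yaw does not matter.
- cap_green_center (a point): centre, half-way up, of the second largest of four loose round capacitor cans standing upright on the bench: green sleeve, plain cylinder 44 mm across and 74 mm tall overall, of which the top 6 mm are two small brass screw terminals on the flat grey top. z points up along the can (25 mm high for a 50 mm can standing on the bench, and so on); the yaw does not matter.
- cap_blue_center (a point): centre, half-way up, of the largest of four loose round capacitor cans standing upright on the bench: blue sleeve, plain cylinder 51 mm across and 86 mm tall overall, of which the top 6 mm are two small brass screw terminals on the flat grey top. z points up along the can (25 mm high for a 50 mm can standing on the bench, and so on); the yaw does not matter.
- pad_a: round dark rubber pad with a white dot at its middle, 64 mm across, 3 mm thick; one end of the row of four like pads (order along the row: a, b, c, d, about 85 mm apart) fixed on a brown wooden strip 85 x 470 mm and 12 mm thick. Origin at the middle of the pad's underside, so its top is 3 mm above the origin and 15 mm above the bench. y runs along the row from a towards d, x across the strip, z up.
- pad_b: round dark rubber pad with a white dot at its middle, 64 mm across, 3 mm thick; second in the row of four like pads (order along the row: a, b, c, d, about 85 mm apart) fixed on a brown wooden strip 85 x 470 mm and 12 mm thick. Origin at the middle of the pad's underside, so its top is 3 mm above the origin and 15 mm above the bench. y runs along the row from a towards d, x across the strip, z up.
- pad_c: round dark rubber pad with a white dot at its middle, 64 mm across, 3 mm thick; third in the row of four like pads (order along the row: a, b, c, d, about 85 mm apart) fixed on a brown wooden strip 85 x 470 mm and 12 mm thick. Origin at the middle of the pad's underside, so its top is 3 mm above the origin and 15 mm above the bench. y runs along the row from a towards d, x across the strip, z up.
- pad_d: round dark rubber pad with a white dot at its middle, 64 mm across, 3 mm thick; the other end of the row of four like pads (order along the row: a, b, c, d, about 85 mm apart) fixed on a brown wooden strip 85 x 470 mm and 12 mm thick. Origin at the middle of the pad's underside, so its top is 3 mm above the origin and 15 mm above the bench. y runs along the row from a towards d, x across the strip, z up.
- red_post: red binding post, 30 mm across, 36 mm tall, fixed on the wooden strip at one end of the row, about 73 mm beyond the end pad (pad a or pad d; it changes). Origin at the middle of its underside. A black post of the same shape stands at the other end.
- black_post: black binding post of the same shape and size, fixed on the strip at the other end of the row. Origin at the middle of its underside.

How it is judged:
By the outcome, as a careful person would: the job done as asked, in the order asked, and still so for the second after the job is handed in, with the robot touching nothing.
It also fails if it takes over 112 s, if anything falls off the work surface, if the arm or the gripper's body presses on something with over 40 N, if the wrist force passes 120 N, or if a joint passes its speed limit or range.

## Working session

There is one attempt and no reset: what is moved stays moved. The work goes in short steps, Python scripts to look and compute and a tool call to move; the robot and the scene stay as the last step left them, time stands still between calls to the robot, and variables do not carry over. Pictures are saved under pics/ and viewed, at most 14 in all, crops included, and the job is handed in when it is done.

Besides the shell and the picture viewer there is one more tool, called after "Call:" in YAML: its name, and indented under it one key for each argument. servo_tool: Moves the arm, as the interface text tells. Scaled input: -1 to 1 covers 0.1 m each way for a shift and pi/2 rad each way for a turn. Its arguments: {"type":"object","properties":{"plan":{"type":"array","items":{"type":"array","items":{"type":"number"}}}},"required":["plan"]}

```bash
mkdir -p pics; python3 - <<'E'
from bench import robot
import cv2
o=robot.get_obs();print(o)
for n in("top","scene"):
    cv2.imwrite(f"pics/{n}0.png",robot.snapshot(n)[:,:,::-1])
    print(n,robot.camera_params(n))
    for t in["cap_orange_center","cap_black_center","cap_green_center","cap_blue_center","pad_a","red_post","black_post"]:
        print(t,[(round(d["conf"],2),[round(float(x),1) for x in d["extent"]]) for d in robot.find_in(t,n)][:5])
print(robot.camera_params("wrist"))
E
```

```text
{'time': 0.0, 'joint_positions': array([-1.44609523e+00,  8.79380596e-02,  1.37224898e+00, -8.60325260e-06,
        1.68354546e+00, -1.03099379e-01]), 'qvel': array([ 0.00148965, -0.00115532, -0.00020893,  0.00146619, -0.00107833,
       -0.00059631]), 'joint_torque': array([-1.95576117e-04, -3.40187716e+01, -3.02420533e+01,  7.17173656e-02,
        3.30512412e-02, -1.48171475e-04]), 'tool_pos': array([ 0.12414038, -0.53529707,  0.22131604]), 'ee_rot': array([-3.13946329e+00, -2.11720769e-04,  2.27799296e-01]), 'wrist_force': array([ 0.70180414, -0.34773476,  0.6057318 ]), 'wrist_torque': array([-0.00550957, -0.00806492, -0.01472471]), 'finger_force': 0.0, 'width': 0.09406733911823191}
top {'camera_matrix': array([[447.68928422,   0.        , 259.05192392],
       [  0.        , 447.68928422, 195.66278322],
       [  0.        ,   0.        ,   1.        ]]), 'rvec': array([ 2.15041926, -2.11991709,  0.1928407 ]), 'tvec': array([-0.02236126,  0.52543733,  1.03921178])}
cap_orange_center [(0.43, [370.0, 265.6, 13.7, 15.3])]
cap_black_center [(0.77, [235.2, 221.6, 12.5, 20.2]), (0.33, 
[... 1003 characters left out ...]
(0.77, [285.2, 241.7, 29.2, 23.2]), (0.75, [206.6, 240.1, 31.3, 16.7])]
red_post [(0.67, [319.9, 237.9, 12.9, 24.7])]
black_post [(0.62, [129.9, 235.0, 17.0, 19.4])]
{'camera_matrix': array([[297.31863964,   0.        , 256.83519537],
       [  0.        , 297.31863964, 190.65696574],
       [  0.        ,   0.        ,   1.        ]]), 'tool_from_camera': array([[-1.44370642e-03, -9.74018053e-01, -2.26465778e-01,
         6.50760199e-02],
       [ 9.99998734e-01, -1.25449721e-03, -9.79404797e-04,
        -4.79898126e-04],
       [ 6.69857267e-04, -2.26466905e-01,  9.74018630e-01,
        -1.61458125e-01],
       [ 0.00000000e+00,  0.00000000e+00,  0.00000000e+00,
         1.00000000e+00]])}
```

View pics/top0.png

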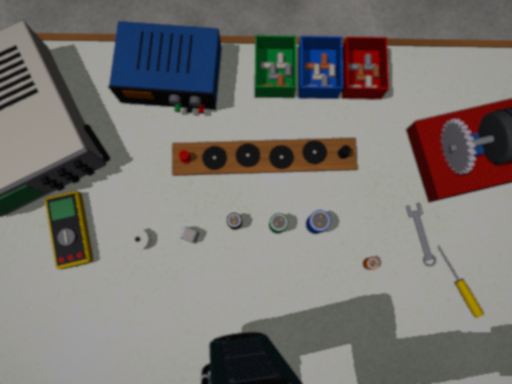

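View pics/scene0.png

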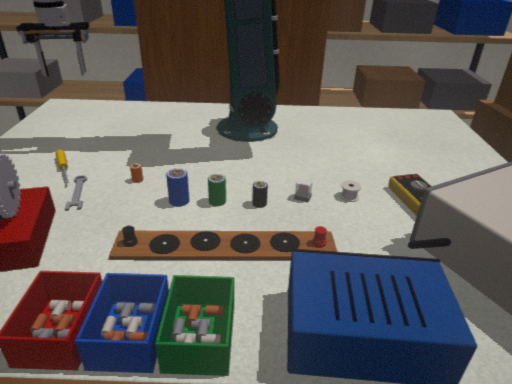

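The top view shows the strip with red post at (185,156), pads at (214,157), (248,154), (281,157), (315,152), and black post at (345,152). The cans are black (235,220), green (279,222), blue (319,220) and orange (372,263). The scene view shows all four cans upright.

```bash
cat > h.py <<'E'
import numpy as np, cv2
from bench import robot
from scipy.spatial.transform import Rotation as R
def ray_fix(n,uv,z):
    p=robot.camera_params(n);K=p["camera_matrix"];M=cv2.Rodrigues(p["rvec"])[0]
    d=M.T@np.linalg.solve(K,[uv[0],uv[1],1]);c=-M.T@p["tvec"]
    return c+d*(z-c[2])/d[2]
def tool(o):
    return np.array(o["tool_pos"]),R.from_euler("xyz",o["ee_rot"]).as_matrix()
def ray_wrist(o,uv,z):
    p=robot.camera_params("wrist");K=p["camera_matrix"];T=p["tool_from_camera"]
    q=(np.array(uv)-K[:2,2])/K[0,0];r=np.linalg.norm(q)
    d=np.array([*(np.sin(r)*q/max(r,1e-9)),np.cos(r)])
    P,Q=tool(o);c=P+Q@T[:3,3];d=Q@T[:3,:3]@d
    return c+d*(z-c[2])/d[2]
def proj_wrist(o,X):
    p=robot.camera_params("wrist");K=p["camera_matrix"];T=p["tool_from_camera"]
    P,Q=tool(o);x=np.linalg.inv(T)@np.append(Q.T@(X-P),1);x=x[:3]
    a=np.arctan2(np.hypot(x[0],x[1]),x[2]);return K[:2,2]+K[0,0]*a*x[:2]/np.hypot(x[0],x[1])
E
python3 - <<'E'
from h import *
np.set_printoptions(precision=4,suppress=True)
for n,uv,z in[("red",(185,155),.045),("p1",(214,157.5),.015),("p2",(248,154.5),.015),("p3",(281,157),.015),("p4",(315,152),.015),("blk",(345.5,152),.045),("black",(235,220),.056),("green",(279,223),.068),("blue",(319,220.5),.08),("orange",(372.5,263),.044)]:
    print(n,ray_fix("top",uv,z))
for n,uv,z in[("black",(260,184),.056),("green",(217,178),.068),("blue",(177.5,173),.08),("orange",(136.5,166.5),.044),("p1",(285,242),.015),("p4",(164.5,243.5),.015)]:
    print(n,ray_fix("scene",uv,z))
E
```

```text
red [0.6245 0.1686 0.045 ]
p1 [0.6271 0.1001 0.015 ]
p2 [0.6363 0.0143 0.015 ]
p3 [ 0.6311 -0.0693  0.015 ]
p4 [ 0.6456 -0.1555  0.015 ]
blk [ 0.6384 -0.2269  0.045 ]
black [0.4643 0.0415 0.056 ]
green [ 0.4574 -0.0624  0.068 ]
blue [ 0.4632 -0.1548  0.08  ]
orange [ 0.3681 -0.2859  0.044 ]
black [0.4623 0.0471 0.056 ]
green [ 0.4604 -0.0572  0.068 ]
blue [ 0.463  -0.1514  0.08  ]
orange [ 0.3724 -0.2787  0.044 ]
p1 [0.6301 0.1026 0.015 ]
p4 [ 0.648  -0.1508  0.015 ]
```

Call:
servo_tool:
  plan:
    - [1, -1, 0, 0, 0, -0.08, 94]
    - [1, -1, 0, 0, 0, -0.16, 94]
    - [1, -1, 0, 0, 0, -0.24, 94]
    - [1, -1, 0, 0, 0, -0.32, 94]
    - [1, -1, 0, 0, 0, -0.4, 94]
    - [1, -1, 0, 0, 0, -0.48, 94]
    - [1, -1, 0, 0, 0, -0.56, 94]
    - [1, -1, 0, 0, 0, -0.64, 94]
    - [1, -1, 0, 0, 0, -0.72, 94]
    - [1, -1, 0, 0, 0, -0.8, 94]
    - [1, -1, 0, 0, 0, -0.855, 94]
    - [1, -1, 0, 0, 0, -0.855, 94]

```text
time: 1.8
tool_pos: [0.199, -0.4158, 0.2226]
ee_rot: [3.142, 0.0, 1.572]
wrist_force: [-0.6, 0.6, -0.3]
width: 0.0941
finger_force: 0.0
```

Call:
servo_tool:
  plan:
    - [0.4, 0.5, 0, 0, 0, 0, 94]
    - [0.8, 1, 0, 0, 0, 0, 94]
    - [1, 1, 0, 0, 0, 0, 94]
    - [1, 1, 0, 0, 0, 0, 94]
    - [1, 1, 0, 0, 0, 0, 94]

```text
time: 2.22
tool_pos: [0.3009, -0.3132, 0.2228]
ee_rot: [3.14, -0.0, 1.574]
wrist_force: [0.1, 0.3, -0.3]
width: 0.0939
finger_force: 0.0
```

Call:
servo_tool:
  plan:
    - [0.2, 0.4, 0, 0, 0, 0, 94]
    - [0.33, 0.7, 0, 0, 0, 0, 94]
    - [0.33, 0.7, 0, 0, 0, 0, 94]
    - [0.33, 0.7, 0, 0, 0, 0, 94]

```text
time: 2.55
tool_pos: [0.3694, -0.2829, 0.2222]
ee_rot: [-3.141, 0.0, 1.572]
wrist_force: [-1.0, 0.0, 0.2]
width: 0.0941
finger_force: 0.0
```

```bash
cat >> h.py <<'E'
def look(name,tag=None):
    o=robot.get_obs();im=robot.snapshot("wrist")
    if tag: cv2.imwrite(f"pics/{tag}.png",im[:,:,::-1])
    print("tcp",np.round(o["tool_pos"],4),"rot",np.round(o["ee_rot"],3),"t",round(o["time"],2))
    d=robot.find_in(name,"wrist")
    for k in d[:4]: print(round(k["conf"],2),np.round(k["extent"],1))
    return o,im,d
E
python3 - <<'E'
from h import *
o,im,d=look("cap_orange_center","w1")
for k in d[:2]:print(ray_wrist(o,k["extent"][:2],.025), ray_wrist(o,k["extent"][:2],.044))
print(proj_wrist(o,np.array([.37,-.282,.044])))
E
```

```text
tcp [ 0.3694 -0.2829  0.2222] rot [-3.141  0.     1.572] t 2.55
0.64 [254.5 177.4  31.6  30.7]
[ 0.36601248 -0.28384106  0.025     ] [ 0.36618461 -0.28031105  0.044     ]
[257.7845988  178.82585777]
```

View pics/w1.png

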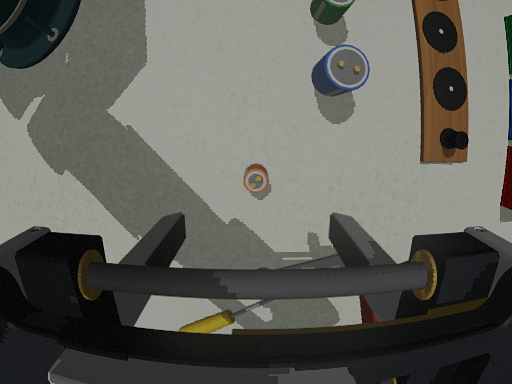

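The wrist view shows the orange can at (256,180) standing upright below the jaws, with blue, green and the pads at upper right. Now descending to grasp it.

Call:
servo_tool:
  plan:
    - [0, -0.01, 0.4, 0, 0, 0, 94]
    - [0, -0.01, 0.8, 0, 0, 0, 94]
    - [0, -0.01, 1, 0, 0, 0, 94]

```text
time: 2.9
tool_pos: [0.365, -0.2824, 0.1184]
ee_rot: [-3.137, -0.003, 1.568]
wrist_force: [0.4, 0.4, -0.6]
width: 0.0941
finger_force: 0.0
```

Call:
servo_tool:
  plan:
    - [0, 0, 0.35, 0, 0, 0, 94]
    - [0, 0, 0.65, 0, 0, 0, 94]
    - [0, 0, 0.88, 0, 0, 0, 94]
    - [0, 0, 0.97, 0, 0, 0, 94]
    - [0, 0, 0.97, 0, 0, 0, 94]
    - [0, 0, 0.97, 0, 0, 0, 28]
    - [0, 0, 0.97, 0, 0, 0, 28]
    - [0, 0, 0.97, 0, 0, 0, 24]
    - [0, 0, 0.97, 0, 0, 0, 20]
    - [0, 0, 0.97, 0, 0, 0, 20]
    - [0, 0, 0.97, 0, 0, 0, 20]
    - [0, 0, 0.97, 0, 0, 0, 20]

```text
time: 3.9
tool_pos: [0.3683, -0.2829, 0.0259]
ee_rot: [3.141, 0.001, 1.571]
wrist_force: [-0.1, 0.2, -0.9]
width: 0.0511
finger_force: 0.0
```

Call:
servo_tool:
  plan:
    - [0, 0, 0, 0, 0, 0, 20]
    - [0, 0, 0, 0, 0, 0, 20]
    - [0, 0, 0, 0, 0, 0, 20]
    - [0, 0, 0, 0, 0, 0, 20]
    - [0, 0, 0, 0, 0, 0, 20]
    - [0, 0, 0, 0, 0, 0, 20]

```text
time: 4.4
tool_pos: [0.368, -0.2828, 0.0254]
ee_rot: [-3.142, -0.0, 1.571]
wrist_force: [0.5, 0.1, 1.1]
width: 0.0293
finger_force: 30.0
```

Call:
servo_tool:
  plan:
    - [0, 0, -0.1, 0, 0, 0, 20]
    - [0, 0, -0.3, 0, 0, 0, 20]
    - [0, 0, -0.6, 0, 0, 0, 20]
    - [0, 0, -0.9, 0, 0, 0, 20]
    - [0, 0, -1, 0, 0, 0, 20]
    - [0, 0, -1, 0, 0, 0, 20]

```text
time: 4.9
tool_pos: [0.3698, -0.2845, 0.1294]
ee_rot: [3.136, 0.006, 1.571]
wrist_force: [-0.7, -0.2, -0.2]
width: 0.0297
finger_force: 30.0
```

Call:
servo_tool:
  plan:
    - [0.2, 0.2, -0.3, 0, 0, 0, 20]
    - [0.5, 0.5, -0.6, 0, 0, 0, 20]
    - [0.8, 0.8, -0.8, 0, 0, 0, 20]
    - [1, 1, -0.8, 0, 0, 0, 20]
    - [1, 1, -0.8, 0, 0, 0, 20]

```text
time: 5.32
tool_pos: [0.472, -0.1783, 0.2059]
ee_rot: [3.138, -0.002, 1.578]
wrist_force: [-0.2, -0.7, -0.4]
width: 0.0296
finger_force: 30.0
```

Call:
servo_tool:
  plan:
    - [0.3, 0.3, 0, 0, 0, 0, 20]
    - [0.6, 0.6, 0, 0, 0, 0, 20]
    - [0.9, 0.9, 0, 0, 0, 0, 20]
    - [1, 1, 0, 0, 0, 0, 20]
    - [1, 1, 0, 0, 0, 0, 20]

```text
time: 5.73
tool_pos: [0.5689, -0.0798, 0.2019]
ee_rot: [-3.137, -0.002, 1.576]
wrist_force: [-0.1, 0.3, -0.7]
width: 0.0293
finger_force: 30.0
```

Call:
servo_tool:
  plan:
    - [0.3, 0.2, 0, 0, 0, 0, 20]
    - [0.6, 0.4, 0, 0, 0, 0, 20]
    - [0.9, 0.6, 0, 0, 0, 0, 20]
    - [1, 0.6, 0, 0, 0, 0, 20]
    - [1, 0.6, 0, 0, 0, 0, 20]

```text
time: 6.15
tool_pos: [0.6271, 0.0185, 0.203]
ee_rot: [-3.137, -0.0, 1.574]
wrist_force: [0.6, -0.2, -0.3]
width: 0.0294
finger_force: 30.0
```

Call:
servo_tool:
  plan:
    - [0.3, 0, 0, 0, 0, 0, 20]
    - [0.6, 0, 0, 0, 0, 0, 20]
    - [0.8, 0, 0, 0, 0, 0, 20]
    - [0.84, 0, 0, 0, 0, 0, 20]
    - [0.84, 0, 0, 0, 0, 0, 20]
    - [0.84, 0, 0, 0, 0, 0, 20]

```text
time: 6.65
tool_pos: [0.6275, 0.099, 0.2051]
ee_rot: [-3.141, 0.002, 1.569]
wrist_force: [-0.6, -0.4, -0.6]
width: 0.0293
finger_force: 30.0
```

```bash
python3 - <<'E'
from h import *
o,im,d=look("pad_a","w2")
for k in d[:4]:print(ray_wrist(o,k["extent"][:2],.015))
E
```

```text
tcp [0.6275 0.099  0.2051] rot [-3.141e+00  2.000e-03  1.569e+00] t 6.65
0.91 [262.  307.1  46.3  17.4]
0.68 [257.4 173.3  55.1  53.6]
0.42 [268.6 329.   22.3  12.6]
[ 0.63374955 -0.08666739  0.015     ]
[0.62769323 0.10418053 0.015     ]
[ 0.64377449 -0.12822444  0.015     ]
```

View pics/w2.png

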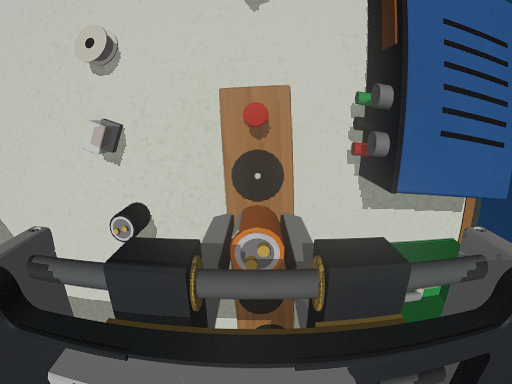

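The orange can is held upright; its top centre is at about (258,251) and the pad dot next to the red post is at (257.5,176).

```bash
python3 - <<'E'
from h import *
o=robot.get_obs()
im=cv2.imread("pics/w2.png");g=im[160:192,242:274].min(2);ys,xs=np.where(g>110);uv=(242+xs.mean(),160+ys.mean());print(uv,len(xs))
print("dot",ray_wrist(o,uv,.015))
for v in(248,251,254):print("cantop",ray_wrist(o,(258,v),o["tool_pos"][2]+.0186))
h=im[225:280,225:292];s=cv2.cvtColor(h,cv2.COLOR_BGR2HSV);m=(s[:,:,1]<60)&(s[:,:,2]>90);ys,xs=np.where(m);print(225+xs.min(),225+xs.max(),225+ys.min(),225+ys.max())
E
```

```text
(np.float64(257.3103448275862), np.float64(175.44827586206895)) 29
dot [0.62802599 0.10160688 0.015     ]
cantop [0.6281092  0.1007571  0.22394076]
cantop [0.62810504 0.09901809 0.22394076]
cantop [0.62810089 0.09726283 0.22394076]
225 291 225 268
```

Call:
servo_tool:
  plan:
    - [0.025, 0, 0.3, 0, 0, 0, 20]
    - [0.025, 0, 0.6, 0, 0, 0, 20]
    - [0.025, 0, 0.9, 0, 0, 0, 20]
    - [0.025, 0, 1, 0, 0, 0, 20]
    - [0.025, 0, 1, 0, 0, 0, 20]
    - [0.025, 0, 1, 0, 0, 0, 20]

```text
time: 7.25
tool_pos: [0.6282, 0.1028, 0.1058]
ee_rot: [-3.141, 0.0, 1.57]
wrist_force: [-0.5, 0.1, 0.0]
width: 0.0297
finger_force: 30.0
```

Call:
servo_tool:
  plan:
    - [0, 0, 0.2, 0, 0, 0, 20]
    - [0, 0, 0.4, 0, 0, 0, 20]
    - [0, 0, 0.5, 0, 0, 0, 20]
    - [0, 0, 0.56, 0, 0, 0, 20]
    - [0, 0, 0.56, 0, 0, 0, 20]
    - [0, 0, 0.56, 0, 0, 0, 20]

```text
time: 7.75
tool_pos: [0.6289, 0.1037, 0.0508]
ee_rot: [3.14, -0.0, 1.571]
wrist_force: [0.0, 0.4, -0.3]
width: 0.0296
finger_force: 30.0
```

Call:
servo_tool:
  plan:
    - [-0.012, -0.005, 0.04, 0, 0, 0, 20]
    - [-0.012, -0.005, 0.07, 0, 0, 0, 20]
    - [-0.012, -0.005, 0.09, 0, 0, 0, 20]
    - [-0.012, -0.005, 0.1, 0, 0, 0, 20]
    - [-0.012, -0.005, 0.1, 0, 0, 0, 20]
    - [-0.012, -0.005, 0.1, 0, 0, 0, 20]

```text
time: 8.25
tool_pos: [0.6278, 0.1025, 0.0404]
ee_rot: [3.141, 0.0, 1.571]
wrist_force: [-0.5, 0.9, 5.7]
width: 0.0297
finger_force: 30.0
```

Call:
servo_tool:
  plan:
    - [0, 0, 0, 0, 0, 0, 36]
    - [0, 0, 0, 0, 0, 0, 50]
    - [0, 0, 0, 0, 0, 0, 70]
    - [0, 0, 0, 0, 0, 0, 94]
    - [0, 0, 0, 0, 0, 0, 94]
    - [0, 0, 0, 0, 0, 0, 94]
    - [0, 0, -0.2, 0, 0, 0, 94]
    - [0, 0, -0.5, 0, 0, 0, 94]
    - [0, 0, -0.8, 0, 0, 0, 94]
    - [0, 0, -1, 0, 0, 0, 94]
    - [0, 0, -1, 0, 0, 0, 94]

```text
time: 9.17
tool_pos: [0.6307, 0.1028, 0.1461]
ee_rot: [3.13, -0.001, 1.571]
wrist_force: [2.0, 0.5, 1.6]
width: 0.0936
finger_force: 0.0
```

Call:
servo_tool:
  plan:
    - [0, -0.2, -0.4, 0, 0, 0, 94]
    - [-0.2, -0.6, -0.8, 0, 0, 0, 94]
    - [-0.4, -0.9, -0.8, 0, 0, 0, 94]
    - [-0.58, -1, -0.8, 0, 0, 0, 94]
    - [-0.58, -1, -0.8, 0, 0, 0, 94]

```text
time: 9.58
tool_pos: [0.5251, 0.0418, 0.2208]
ee_rot: [3.14, 0.002, 1.568]
wrist_force: [1.3, -0.3, -0.5]
width: 0.0942
finger_force: 0.0
```

Call:
servo_tool:
  plan:
    - [0, -0.3, 0, 0, 0, 0, 94]
    - [0, -0.6, 0, 0, 0, 0, 94]
    - [0, -0.64, 0, 0, 0, 0, 94]
    - [0, -0.64, 0, 0, 0, 0, 94]
    - [0, -0.64, 0, 0, 0, 0, 94]
    - [0, -0.64, 0, 0, 0, 0, 94]

```text
time: 10.08
tool_pos: [0.4644, 0.0446, 0.2189]
ee_rot: [-3.141, 0.0, 1.571]
wrist_force: [-0.4, -0.1, -1.9]
width: 0.094
finger_force: 0.0
```

```bash
python3 - <<'E'
from h import *
o,im,d=look("cap_black_center","w3")
for k in d[:2]:print(ray_wrist(o,k["extent"][:2],.031), ray_wrist(o,k["extent"][:2],.056))
E
```

```text
tcp [0.4644 0.0446 0.2189] rot [-3.141  0.     1.571] t 10.08
0.9 [256.8 177.2  30.4  36.7]
[0.46398135 0.04578809 0.031     ] [0.46399391 0.0504079  0.056     ]
```

View pics/w3.png

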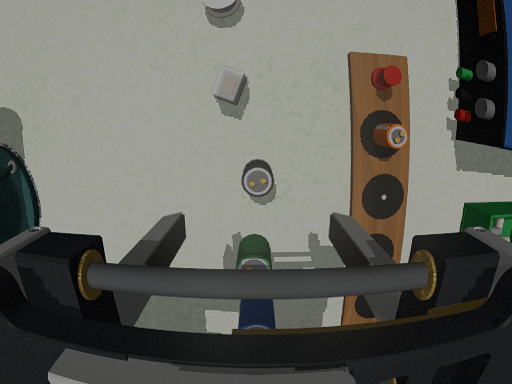

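Black can top centre at (257.5,182); orange stands upright on its pad at about (392,136), and the second pad dot is at (384,197).

```bash
python3 - <<'E'
from h import *
o=robot.get_obs();im=cv2.imread("pics/w3.png")
def grey(c,w,lo=90,sat=70):
    u,v=c;h=im[v-w:v+w,u-w:u+w];s=cv2.cvtColor(h,cv2.COLOR_BGR2HSV);m=((s[:,:,2]>lo)).astype(np.uint8)
    ys,xs=np.where(m);return u-w+xs.min(),u-w+xs.max(),v-w+ys.min(),v-w+ys.max(),u-w+xs.mean(),v-w+ys.mean()
print(grey((258,182),14,80)); 
for v in(181,183):print(ray_wrist(o,(257.5,v),.056))
print("p2",ray_wrist(o,(384,197.3),.015),"orange top",ray_wrist(o,(396,136.5),.059),"p1 pad ctr",ray_wrist(o,(384,134),.015))
E
```

```text
(np.int64(244), np.int64(271), np.int64(168), np.int64(195), np.float64(257.40564635958395), np.float64(181.64933135215452))
[0.46472797 0.04600045 0.056     ]
[0.46472599 0.043729   0.056     ]
p2 [0.63591587 0.01602171 0.015     ] orange top [0.62549142 0.09995946 0.059     ] p1 pad ctr [0.62944591 0.10090332 0.015     ]
```

Call:
servo_tool:
  plan:
    - [0.005, 0, 0.4, 0, 0, 0, 94]
    - [0.005, 0, 0.8, 0, 0, 0, 94]
    - [0.005, 0, 1, 0, 0, 0, 94]

```text
time: 10.43
tool_pos: [0.462, 0.0451, 0.1149]
ee_rot: [-3.136, -0.0, 1.571]
wrist_force: [-0.1, -0.7, -1.2]
width: 0.0941
finger_force: 0.0
```

Call:
servo_tool:
  plan:
    - [0, 0, 0.35, 0, 0, 0, 94]
    - [0, 0, 0.65, 0, 0, 0, 94]
    - [0, 0, 0.82, 0, 0, 0, 94]
    - [0, 0, 0.88, 0, 0, 0, 94]
    - [0, 0, 0.88, 0, 0, 0, 80]
    - [0, 0, 0.88, 0, 0, 0, 28]
    - [0, 0, 0.88, 0, 0, 0, 28]
    - [0, 0, 0.88, 0, 0, 0, 28]
    - [0, 0, 0.88, 0, 0, 0, 28]
    - [0, 0, 0.88, 0, 0, 0, 28]
    - [0, 0, 0.88, 0, 0, 0, 28]
    - [0, 0, 0.88, 0, 0, 0, 28]

```text
time: 11.43
tool_pos: [0.4637, 0.045, 0.0318]
ee_rot: [3.141, 0.0, 1.571]
wrist_force: [-0.2, -0.2, -0.1]
width: 0.0439
finger_force: 0.0
```

Call:
servo_tool:
  plan:
    - [0, 0, 0, 0, 0, 0, 28]
    - [0, 0, 0, 0, 0, 0, 28]
    - [0, 0, 0, 0, 0, 0, 28]
    - [0, 0, 0, 0, 0, 0, 28]

```text
time: 11.77
tool_pos: [0.4638, 0.045, 0.0317]
ee_rot: [3.141, 0.0, 1.571]
wrist_force: [0.2, -0.5, 1.1]
width: 0.0368
finger_force: 30.0
```

Call:
servo_tool:
  plan:
    - [0, 0, -0.1, 0, 0, 0, 28]
    - [0, 0, -0.3, 0, 0, 0, 28]
    - [0, 0, -0.6, 0, 0, 0, 28]
    - [0, 0, -0.9, 0, 0, 0, 28]
    - [0, 0, -1, 0, 0, 0, 28]
    - [0, 0, -1, 0, 0, 0, 28]

```text
time: 12.27
tool_pos: [0.4657, 0.045, 0.1351]
ee_rot: [3.134, 0.0, 1.571]
wrist_force: [0.4, 0.8, -1.7]
width: 0.0364
finger_force: 30.0
```

Call:
servo_tool:
  plan:
    - [-0.1, 0.3, -0.3, 0, 0, 0, 28]
    - [-0.2, 0.6, -0.6, 0, 0, 0, 28]
    - [-0.29, 0.9, -0.72, 0, 0, 0, 28]
    - [-0.29, 1, -0.72, 0, 0, 0, 28]
    - [-0.29, 1, -0.72, 0, 0, 0, 28]

```text
time: 12.68
tool_pos: [0.5648, 0.0155, 0.2013]
ee_rot: [-3.139, -0.0, 1.57]
wrist_force: [-1.7, -0.5, -1.5]
width: 0.0367
finger_force: 30.0
```

Call:
servo_tool:
  plan:
    - [0, 0.3, 0, 0, 0, 0, 28]
    - [0, 0.55, 0, 0, 0, 0, 28]
    - [0, 0.7, 0, 0, 0, 0, 28]
    - [0, 0.72, 0, 0, 0, 0, 28]
    - [0, 0.72, 0, 0, 0, 0, 28]
    - [0, 0.72, 0, 0, 0, 0, 28]
    - [0, 0.72, 0, 0, 0, 0, 28]

```text
time: 13.27
tool_pos: [0.6341, 0.0163, 0.2029]
ee_rot: [-3.14, -0.0, 1.571]
wrist_force: [-0.6, 0.4, -1.8]
width: 0.0364
finger_force: 30.0
```

```bash
cat >> h.py <<'E'
def dot(o,im,X,w=14):
    u,v=np.round(proj_wrist(o,np.array(X))).astype(int);g=im[v-w:v+w,u-w:u+w].min(2).astype(float);t=(g.min()+g.max())/2
    n,l,st,c=cv2.connectedComponentsWithStats((g>t).astype(np.uint8))
    b=[(np.hypot(*(c[i]-w)),i) for i in range(1,n) if 6<st[i,4]<70]
    for _,i in sorted(b)[:2]: uv=c[i]+[u-w,v-w];print("dot",uv,st[i,4],"thr",t,ray_wrist(o,uv,X[2]))
E
python3 - <<'E'
from h import *
o,im,d=look("cap_black_center","w4")
dot(o,im,(.636,.016,.015))
for v in(255,260,265):print(v,ray_wrist(o,(258,v),o["tool_pos"][2]+.0243))
E
```

```text
tcp [0.6341 0.0163 0.2029] rot [-3.14  -0.     1.571] t 13.27
0.66 [258.  228.9  69.   77.8]
dot [258.5        177.33333333] 30 thr 107.0 [0.63536895 0.01726719 0.015     ]
255 [0.6343419  0.01667805 0.22723833]
260 [0.63434291 0.01382542 0.22723833]
265 [0.63434404 0.0109247  0.22723833]
```

View pics/w4.png

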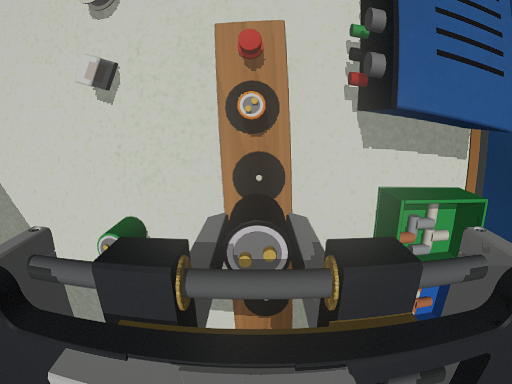

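Held black can's top centre is at about (258,253); the pad dot is at (258.5,177), so it is nearly aligned. Lower it.

Call:
servo_tool:
  plan:
    - [0, 0.01, 0.3, 0, 0, 0, 28]
    - [0, 0.01, 0.6, 0, 0, 0, 28]
    - [0, 0.01, 0.9, 0, 0, 0, 28]
    - [0, 0.01, 1, 0, 0, 0, 28]
    - [0, 0.01, 1, 0, 0, 0, 28]

```text
time: 13.78
tool_pos: [0.6337, 0.0162, 0.0996]
ee_rot: [-3.134, -0.0, 1.571]
wrist_force: [-0.3, -0.6, -1.0]
width: 0.0365
finger_force: 30.0
```

Call:
servo_tool:
  plan:
    - [0, 0, 0.2, 0, 0, 0, 28]
    - [0, 0, 0.35, 0, 0, 0, 28]
    - [0, 0, 0.45, 0, 0, 0, 28]
    - [0, 0, 0.5, 0, 0, 0, 28]
    - [0, 0, 0.53, 0, 0, 0, 28]
    - [0, 0, 0.55, 0, 0, 0, 28]
    - [0, 0, 0.56, 0, 0, 0, 28]
    - [0, 0, 0.56, 0, 0, 0, 28]
    - [0, 0, 0.56, 0, 0, 0, 28]

```text
time: 14.53
tool_pos: [0.637, 0.016, 0.0483]
ee_rot: [3.14, 0.0, 1.571]
wrist_force: [-0.1, -0.2, -0.6]
width: 0.0367
finger_force: 30.0
```

Call:
servo_tool:
  plan:
    - [0, -0.012, 0.01, 0, 0, 0, 28]
    - [0, -0.012, 0.015, 0, 0, 0, 28]
    - [0, -0.012, 0.02, 0, 0, 0, 28]
    - [0, -0.012, 0.02, 0, 0, 0, 28]
    - [0, -0.012, 0.02, 0, 0, 0, 28]

```text
time: 14.95
tool_pos: [0.6355, 0.0159, 0.0467]
ee_rot: [3.141, 0.0, 1.571]
wrist_force: [-2.2, 0.5, 5.6]
width: 0.0366
finger_force: 30.0
```

Call:
servo_tool:
  plan:
    - [0, 0, 0, 0, 0, 0, 43]
    - [0, 0, 0, 0, 0, 0, 60]
    - [0, 0, 0, 0, 0, 0, 80]
    - [0, 0, 0, 0, 0, 0, 94]
    - [0, 0, 0, 0, 0, 0, 94]
    - [0, 0, 0, 0, 0, 0, 94]
    - [0, 0, -0.2, 0, 0, 0, 94]
    - [0, 0, -0.5, 0, 0, 0, 94]
    - [0, 0, -0.8, 0, 0, 0, 94]
    - [0, 0, -1, 0, 0, 0, 94]
    - [0, 0, -1, 0, 0, 0, 94]

```text
time: 15.87
tool_pos: [0.6384, 0.0158, 0.1521]
ee_rot: [3.13, 0.001, 1.571]
wrist_force: [-0.0, -0.3, 0.1]
width: 0.0942
finger_force: 0.0
```

Call:
servo_tool:
  plan:
    - [-0.1, -0.2, -0.3, 0, 0, 0, 94]
    - [-0.3, -0.6, -0.6, 0, 0, 0, 94]
    - [-0.6, -0.9, -0.75, 0, 0, 0, 94]
    - [-0.76, -1, -0.75, 0, 0, 0, 94]
    - [-0.76, -1, -0.75, 0, 0, 0, 94]

```text
time: 16.28
tool_pos: [0.5333, -0.0634, 0.2224]
ee_rot: [3.139, 0.003, 1.567]
wrist_force: [1.1, 0.2, 0.4]
width: 0.0941
finger_force: 0.0
```

Call:
servo_tool:
  plan:
    - [0, -0.3, 0, 0, 0, 0, 94]
    - [0, -0.6, 0, 0, 0, 0, 94]
    - [0, -0.76, 0, 0, 0, 0, 94]
    - [0, -0.76, 0, 0, 0, 0, 94]
    - [0, -0.76, 0, 0, 0, 0, 94]
    - [0, -0.76, 0, 0, 0, 0, 94]

```text
time: 16.78
tool_pos: [0.46, -0.0598, 0.2197]
ee_rot: [-3.141, -0.0, 1.571]
wrist_force: [0.9, -0.6, -0.4]
width: 0.0942
finger_force: 0.0
```

```bash
python3 - <<'E'
from h import *
o,im,d=look("cap_green_center","w5")
for k in d[:2]:print(ray_wrist(o,k["extent"][:2],.037), ray_wrist(o,k["extent"][:2],.068))
dot(o,im,(.632,-.0685,.015))
for v in(175,185,195):print(v,ray_wrist(o,(258,v),.068))
E
```

```text
tcp [ 0.46   -0.0598  0.2197] rot [-3.141 -0.     1.571] t 16.78
0.9 [258.1 181.1  42.1  45.4]
[ 0.46108126 -0.06226999  0.037     ] [ 0.46096406 -0.05613187  0.068     ]
dot [385.1 182.8] 20 thr 88.0 [ 0.6314745  -0.06830762  0.015     ]
175 [ 0.46085897 -0.04948133  0.068     ]
185 [ 0.46085544 -0.06041173  0.068     ]
195 [ 0.4608528  -0.07149894  0.068     ]
```

View pics/w5.png

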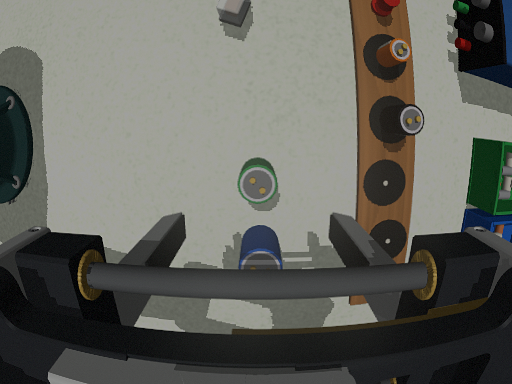

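Green's top centre is at (258,185), pad dot c at (385,183); orange and black stand upright on their pads.

Call:
servo_tool:
  plan:
    - [-0.005, 0.01, 0.4, 0, 0, 0, 94]
    - [-0.005, 0.01, 0.8, 0, 0, 0, 94]
    - [-0.005, 0.01, 1, 0, 0, 0, 94]

```text
time: 17.13
tool_pos: [0.4589, -0.0598, 0.1157]
ee_rot: [-3.136, -0.002, 1.571]
wrist_force: [-0.3, 0.3, 0.1]
width: 0.0943
finger_force: 0.0
```

Call:
servo_tool:
  plan:
    - [0, 0, 0.35, 0, 0, 0, 94]
    - [0, 0, 0.6, 0, 0, 0, 94]
    - [0, 0, 0.76, 0, 0, 0, 94]
    - [0, 0, 0.82, 0, 0, 0, 94]
    - [0, 0, 0.82, 0, 0, 0, 80]
    - [0, 0, 0.82, 0, 0, 0, 35]
    - [0, 0, 0.82, 0, 0, 0, 35]
    - [0, 0, 0.82, 0, 0, 0, 35]
    - [0, 0, 0.82, 0, 0, 0, 35]
    - [0, 0, 0.82, 0, 0, 0, 35]
    - [0, 0, 0.82, 0, 0, 0, 35]
    - [0, 0, 0.82, 0, 0, 0, 35]

```text
time: 18.13
tool_pos: [0.4604, -0.0606, 0.0388]
ee_rot: [3.141, 0.0, 1.571]
wrist_force: [-1.3, 0.5, 3.1]
width: 0.0439
finger_force: 1.5
```

Call:
servo_tool:
  plan:
    - [0, 0, 0, 0, 0, 0, 35]
    - [0, 0, 0, 0, 0, 0, 35]
    - [0, 0, 0, 0, 0, 0, 35]
    - [0, 0, 0, 0, 0, 0, 35]

```text
time: 18.47
tool_pos: [0.4604, -0.0606, 0.0388]
ee_rot: [3.141, 0.0, 1.571]
wrist_force: [-1.8, -0.1, 4.5]
width: 0.0438
finger_force: 30.0
```

Call:
servo_tool:
  plan:
    - [0, 0, -0.1, 0, 0, 0, 35]
    - [0, 0, -0.3, 0, 0, 0, 35]
    - [0, 0, -0.6, 0, 0, 0, 35]
    - [0, 0, -0.9, 0, 0, 0, 35]
    - [0, 0, -1, 0, 0, 0, 35]
    - [0, 0, -1, 0, 0, 0, 35]

```text
time: 18.97
tool_pos: [0.4624, -0.061, 0.1418]
ee_rot: [3.135, 0.002, 1.571]
wrist_force: [0.2, -0.2, -2.0]
width: 0.0435
finger_force: 30.0
```

Call:
servo_tool:
  plan:
    - [0, 0.3, -0.3, 0, 0, 0, 35]
    - [-0.05, 0.6, -0.6, 0, 0, 0, 35]
    - [-0.08, 0.9, -0.7, 0, 0, 0, 35]
    - [-0.08, 1, -0.7, 0, 0, 0, 35]
    - [-0.08, 1, -0.7, 0, 0, 0, 35]

```text
time: 19.38
tool_pos: [0.5615, -0.0685, 0.206]
ee_rot: [-3.139, -0.001, 1.571]
wrist_force: [-0.2, 0.3, -1.8]
width: 0.0437
finger_force: 30.0
```

Call:
servo_tool:
  plan:
    - [0, 0.3, 0, 0, 0, 0, 35]
    - [0, 0.55, 0, 0, 0, 0, 35]
    - [0, 0.7, 0, 0, 0, 0, 35]
    - [0, 0.71, 0, 0, 0, 0, 35]
    - [0, 0.71, 0, 0, 0, 0, 35]
    - [0, 0.71, 0, 0, 0, 0, 35]
    - [0, 0.71, 0, 0, 0, 0, 35]

```text
time: 19.97
tool_pos: [0.6299, -0.0684, 0.2079]
ee_rot: [-3.14, -0.0, 1.571]
wrist_force: [-0.2, 0.3, -1.8]
width: 0.0435
finger_force: 30.0
```

```bash
python3 - <<'E'
from h import *
o,im,d=look("cap_green_center","w6")
dot(o,im,(.6315,-.0685,.015))
for v in(245,250,255,260,265):print(v,ray_wrist(o,(258,v),o["tool_pos"][2]+.0292))
E
```

```text
tcp [ 0.6299 -0.0684  0.2079] rot [-3.14  -0.     1.571] t 19.97
0.65 [257.4 228.   92.8  79. ]
dot [258.92857143 176.85714286] 28 thr 100.0 [ 0.63173497 -0.06775311  0.015     ]
245 [ 0.63015359 -0.06032618  0.23714964]
250 [ 0.63015297 -0.06299188  0.23714964]
255 [ 0.63015244 -0.06569873  0.23714964]
260 [ 0.63015201 -0.06844926  0.23714964]
265 [ 0.63015169 -0.07124614  0.23714964]
```

View pics/w6.png

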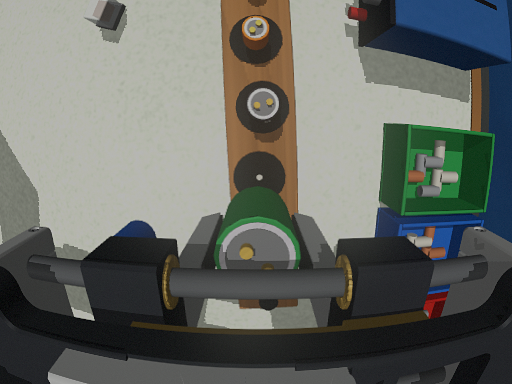

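Held green top centre is at about (257,258), pad dot at (259,177): aligned in y, about 1.5 mm low in x. Lower it.

Call:
servo_tool:
  plan:
    - [0, 0.005, 0.3, 0, 0, 0, 35]
    - [0, 0.005, 0.6, 0, 0, 0, 35]
    - [0, 0.005, 0.9, 0, 0, 0, 35]
    - [0, 0.005, 1, 0, 0, 0, 35]
    - [0, 0.005, 1, 0, 0, 0, 35]

```text
time: 20.48
tool_pos: [0.629, -0.0681, 0.1046]
ee_rot: [-3.134, -0.001, 1.571]
wrist_force: [-0.4, 0.5, -0.3]
width: 0.0439
finger_force: 30.0
```

Call:
servo_tool:
  plan:
    - [0, 0, 0.2, 0, 0, 0, 35]
    - [0, 0, 0.35, 0, 0, 0, 35]
    - [0, 0, 0.45, 0, 0, 0, 35]
    - [0, 0, 0.5, 0, 0, 0, 35]
    - [0, 0, 0.53, 0, 0, 0, 35]
    - [0, 0, 0.54, 0, 0, 0, 35]
    - [0, 0, 0.54, 0, 0, 0, 35]
    - [0, 0, 0.54, 0, 0, 0, 35]

```text
time: 21.15
tool_pos: [0.6325, -0.0686, 0.0557]
ee_rot: [3.14, 0.0, 1.571]
wrist_force: [0.2, 0.4, -1.0]
width: 0.0435
finger_force: 30.0
```

Call:
servo_tool:
  plan:
    - [0, -0.007, 0.01, 0, 0, 0, 35]
    - [0, -0.007, 0.02, 0, 0, 0, 35]
    - [0, -0.007, 0.022, 0, 0, 0, 35]
    - [0, -0.007, 0.022, 0, 0, 0, 35]
    - [0, -0.007, 0.022, 0, 0, 0, 35]

```text
time: 21.57
tool_pos: [0.6317, -0.0686, 0.0539]
ee_rot: [3.14, 0.001, 1.571]
wrist_force: [-1.7, 1.5, 5.7]
width: 0.0436
finger_force: 30.0
```

Call:
servo_tool:
  plan:
    - [0, 0, 0, 0, 0, 0, 50]
    - [0, 0, 0, 0, 0, 0, 66]
    - [0, 0, 0, 0, 0, 0, 82]
    - [0, 0, 0, 0, 0, 0, 94]
    - [0, 0, 0, 0, 0, 0, 94]
    - [0, 0, 0, 0, 0, 0, 94]
    - [0, 0, -0.2, 0, 0, 0, 94]
    - [0, 0, -0.5, 0, 0, 0, 94]
    - [0, 0, -0.8, 0, 0, 0, 94]
    - [0, 0, -1, 0, 0, 0, 94]
    - [0, 0, -1, 0, 0, 0, 94]

```text
time: 22.48
tool_pos: [0.6341, -0.069, 0.1589]
ee_rot: [3.131, 0.002, 1.571]
wrist_force: [0.2, 0.3, 1.1]
width: 0.0937
finger_force: 0.0
```

Call:
servo_tool:
  plan:
    - [-0.1, -0.2, -0.3, 0, 0, 0, 94]
    - [-0.3, -0.6, -0.6, 0, 0, 0, 94]
    - [-0.6, -0.9, -0.7, 0, 0, 0, 94]
    - [-0.84, -1, -0.7, 0, 0, 0, 94]
    - [-0.84, -1, -0.7, 0, 0, 0, 94]

```text
time: 22.9
tool_pos: [0.5286, -0.1571, 0.2236]
ee_rot: [3.141, 0.004, 1.565]
wrist_force: [0.6, 0.1, 0.4]
width: 0.0937
finger_force: 0.0
```

Call:
servo_tool:
  plan:
    - [0, -0.3, 0, 0, 0, 0, 94]
    - [0, -0.6, 0, 0, 0, 0, 94]
    - [0, -0.69, 0, 0, 0, 0, 94]
    - [0, -0.69, 0, 0, 0, 0, 94]
    - [0, -0.69, 0, 0, 0, 0, 94]
    - [0, -0.69, 0, 0, 0, 0, 94]

```text
time: 23.4
tool_pos: [0.4632, -0.1523, 0.2218]
ee_rot: [3.141, -0.0, 1.571]
wrist_force: [-0.3, -0.6, 0.3]
width: 0.0939
finger_force: 0.0
```

```bash
python3 - <<'E'
from h import *
o,im,d=look("cap_blue_center","w7")
for k in d[:2]:print(ray_wrist(o,k["extent"][:2],.043), ray_wrist(o,k["extent"][:2],.08))
dot(o,im,(.6465,-.1535,.015))
for v in(175,185,195):print(v,ray_wrist(o,(258,v),.08))
E
```

```text
tcp [ 0.4632 -0.1523  0.2218] rot [ 3.141 -0.     1.571] t 23.4
0.66 [260.2 183.9  41.4  55.6]
[ 0.46676692 -0.15741602  0.043     ] [ 0.46633171 -0.14972141  0.08      ]
dot [392.04761905 176.61904762] 21 thr 84.5 [ 0.64574216 -0.1526909   0.015     ]
175 [ 0.46404001 -0.14030333  0.08      ]
185 [ 0.46403939 -0.15089115  0.08      ]
195 [ 0.46403968 -0.16163098  0.08      ]
```

View pics/w7.png

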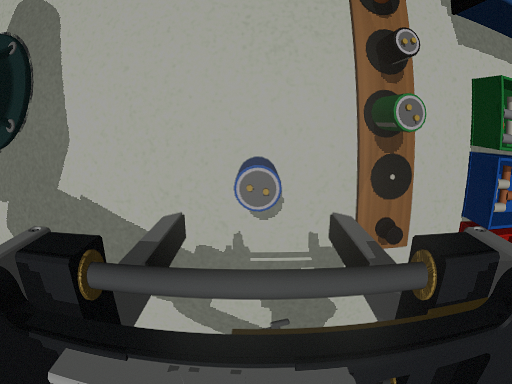

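Blue's top centre is at (258,188), pad d's dot at (392,177); the three placed cans stand upright.

Call:
servo_tool:
  plan:
    - [-0.017, 0.008, 0.3, 0, 0, 0, 94]
    - [-0.017, 0.008, 0.6, 0, 0, 0, 94]
    - [-0.017, 0.008, 0.9, 0, 0, 0, 94]
    - [-0.017, 0.008, 1, 0, 0, 0, 94]

```text
time: 23.83
tool_pos: [0.461, -0.1529, 0.1172]
ee_rot: [-3.134, -0.004, 1.571]
wrist_force: [-1.1, 0.1, -0.6]
width: 0.0938
finger_force: 0.0
```

Call:
servo_tool:
  plan:
    - [0, 0, 0.3, 0, 0, 0, 94]
    - [0, 0, 0.55, 0, 0, 0, 94]
    - [0, 0, 0.72, 0, 0, 0, 94]
    - [0, 0, 0.78, 0, 0, 0, 94]
    - [0, 0, 0.78, 0, 0, 0, 80]
    - [0, 0, 0.78, 0, 0, 0, 42]
    - [0, 0, 0.78, 0, 0, 0, 42]
    - [0, 0, 0.78, 0, 0, 0, 42]
    - [0, 0, 0.78, 0, 0, 0, 42]
    - [0, 0, 0.78, 0, 0, 0, 42]
    - [0, 0, 0.78, 0, 0, 0, 42]
    - [0, 0, 0.78, 0, 0, 0, 42]

```text
time: 24.83
tool_pos: [0.4634, -0.1544, 0.0449]
ee_rot: [3.14, 0.001, 1.571]
wrist_force: [0.3, -0.1, 2.3]
width: 0.0508
finger_force: 30.0
```

Call:
servo_tool:
  plan:
    - [0, 0, 0, 0, 0, 0, 42]
    - [0, 0, 0, 0, 0, 0, 42]
    - [0, 0, 0, 0, 0, 0, 42]
    - [0, 0, 0, 0, 0, 0, 42]

```text
time: 25.17
tool_pos: [0.4634, -0.1544, 0.0449]
ee_rot: [3.14, 0.001, 1.571]
wrist_force: [0.1, 0.6, 4.3]
width: 0.0507
finger_force: 30.0
```

Call:
servo_tool:
  plan:
    - [0, 0, -0.1, 0, 0, 0, 42]
    - [0, 0, -0.3, 0, 0, 0, 42]
    - [0, 0, -0.6, 0, 0, 0, 42]
    - [0, 0, -0.9, 0, 0, 0, 42]
    - [0, 0, -1, 0, 0, 0, 42]
    - [0, 0, -1, 0, 0, 0, 42]

```text
time: 25.67
tool_pos: [0.4645, -0.155, 0.1473]
ee_rot: [3.136, 0.003, 1.571]
wrist_force: [-0.2, 1.1, -1.8]
width: 0.051
finger_force: 30.0
```

Call:
servo_tool:
  plan:
    - [0, 0.3, -0.3, 0, 0, 0, 42]
    - [0, 0.6, -0.6, 0, 0, 0, 42]
    - [0.01, 0.9, -0.7, 0, 0, 0, 42]
    - [0.01, 1, -0.7, 0, 0, 0, 42]
    - [0.01, 1, -0.7, 0, 0, 0, 42]

```text
time: 26.08
tool_pos: [0.564, -0.1528, 0.2115]
ee_rot: [-3.139, -0.001, 1.572]
wrist_force: [-0.1, -1.0, -2.0]
width: 0.0507
finger_force: 30.0
```

Call:
servo_tool:
  plan:
    - [0, 0.3, 0, 0, 0, 0, 42]
    - [0, 0.6, 0, 0, 0, 0, 42]
    - [0, 0.8, 0, 0, 0, 0, 42]
    - [0, 0.82, 0, 0, 0, 0, 42]
    - [0, 0.82, 0, 0, 0, 0, 42]
    - [0, 0.82, 0, 0, 0, 0, 42]
    - [0, 0.82, 0, 0, 0, 0, 42]

```text
time: 26.67
tool_pos: [0.6434, -0.1533, 0.2137]
ee_rot: [-3.14, -0.0, 1.57]
wrist_force: [-0.4, -0.3, -1.6]
width: 0.0508
finger_force: 30.0
```

```bash
python3 - <<'E'
from h import *
o,im,d=look("cap_blue_center","w8")
dot(o,im,(.6457,-.1527,.015))
for v in(250,255,260,265,270):print(v,ray_wrist(o,(258,v),o["tool_pos"][2]+.0351))
E
```

```text
tcp [ 0.6434 -0.1533  0.2137] rot [-3.14 -0.    1.57] t 26.67
0.57 [257.8 242.4 103.7 129.2]
dot [259.5862069  175.72413793] 29 thr 104.0 [ 0.64598268 -0.1522673   0.015     ]
250 [ 0.64360842 -0.14519578  0.24880635]
255 [ 0.64360686 -0.14778181  0.24880635]
260 [ 0.64360538 -0.15040957  0.24880635]
265 [ 0.64360398 -0.1530816   0.24880635]
270 [ 0.64360266 -0.15580058  0.24880635]
```

View pics/w8.png

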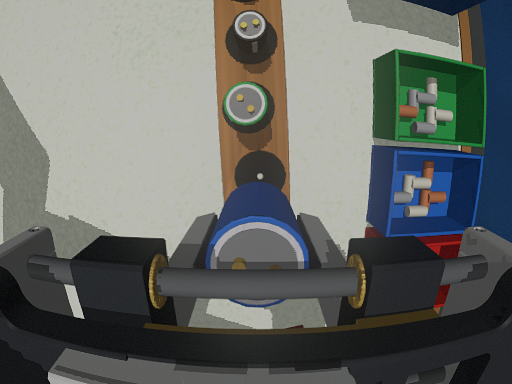

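Held blue top centre is at about (258,263), pad d's dot at (260,176): aligned within about 2.5 mm in x. Lower it.

Call:
servo_tool:
  plan:
    - [0, 0.01, 0.3, 0, 0, 0, 42]
    - [0, 0.01, 0.6, 0, 0, 0, 42]
    - [0, 0.01, 0.9, 0, 0, 0, 42]
    - [0, 0.01, 1, 0, 0, 0, 42]
    - [0, 0.01, 1, 0, 0, 0, 42]

```text
time: 27.18
tool_pos: [0.6431, -0.1526, 0.1102]
ee_rot: [-3.134, -0.002, 1.571]
wrist_force: [-0.1, -0.7, -1.7]
width: 0.0509
finger_force: 30.0
```

Call:
servo_tool:
  plan:
    - [0, 0, 0.2, 0, 0, 0, 42]
    - [0, 0, 0.35, 0, 0, 0, 42]
    - [0, 0, 0.45, 0, 0, 0, 42]
    - [0, 0, 0.5, 0, 0, 0, 42]
    - [0, 0, 0.53, 0, 0, 0, 42]
    - [0, 0, 0.54, 0, 0, 0, 42]
    - [0, 0, 0.54, 0, 0, 0, 42]
    - [0, 0, 0.54, 0, 0, 0, 42]

```text
time: 27.85
tool_pos: [0.6466, -0.1534, 0.0615]
ee_rot: [3.14, 0.001, 1.571]
wrist_force: [0.7, 0.4, -1.1]
width: 0.0507
finger_force: 30.0
```

Call:
servo_tool:
  plan:
    - [0, -0.008, 0.01, 0, 0, 0, 42]
    - [0, -0.008, 0.018, 0, 0, 0, 42]
    - [0, -0.008, 0.02, 0, 0, 0, 42]
    - [0, -0.008, 0.02, 0, 0, 0, 42]
    - [0, -0.008, 0.02, 0, 0, 0, 42]

```text
time: 28.27
tool_pos: [0.6457, -0.1534, 0.06]
ee_rot: [3.14, 0.001, 1.571]
wrist_force: [-1.1, 0.4, 5.0]
width: 0.0509
finger_force: 30.0
```

Call:
servo_tool:
  plan:
    - [0, 0, 0, 0, 0, 0, 56]
    - [0, 0, 0, 0, 0, 0, 70]
    - [0, 0, 0, 0, 0, 0, 84]
    - [0, 0, 0, 0, 0, 0, 94]
    - [0, 0, 0, 0, 0, 0, 94]
    - [0, 0, 0, 0, 0, 0, 94]
    - [0, 0, -0.2, 0, 0, 0, 94]
    - [0, 0, -0.5, 0, 0, 0, 94]
    - [0, 0, -0.8, 0, 0, 0, 94]
    - [0, 0, -1, 0, 0, 0, 94]
    - [0, 0, -1, 0, 0, 0, 94]

```text
time: 29.18
tool_pos: [0.6479, -0.1541, 0.1652]
ee_rot: [3.131, 0.004, 1.571]
wrist_force: [-0.3, 0.1, 2.0]
width: 0.0941
finger_force: 0.0
```

Call:
servo_tool:
  plan:
    - [0.3, -0.2, -0.3, 0, 0, 0, 94]
    - [0.6, -0.4, -0.6, 0, 0, 0, 94]
    - [0.9, -0.6, -0.8, 0, 0, 0, 94]
    - [1, -0.6, -1, 0, 0, 0, 94]
    - [1, -0.6, -1, 0, 0, 0, 94]
    - [1, -0.6, -1, 0, 0, 0, 94]

```text
time: 29.68
tool_pos: [0.5855, -0.0526, 0.2594]
ee_rot: [3.138, 0.001, 1.572]
wrist_force: [-0.1, -0.1, 0.2]
width: 0.094
finger_force: 0.0
```

Call:
servo_tool:
  plan:
    - [0, -0.3, 0, 0, 0, 0, 94]
    - [0, -0.6, 0, 0, 0, 0, 94]
    - [0, -0.9, 0, 0, 0, 0, 94]
    - [0, -1, 0, 0, 0, 0, 94]
    - [0, -1, 0, 0, 0, 0, 94]
    - [0, -1, 0, 0, 0, 0, 94]

```text
time: 30.18
tool_pos: [0.4854, -0.0539, 0.2569]
ee_rot: [-3.141, -0.0, 1.57]
wrist_force: [1.0, -1.0, -0.4]
width: 0.0944
finger_force: 0.0
```

```bash
python3 - <<'E'
from h import *
o,im,d=look("cap_blue_center","w9")
t=robot.snapshot("top")
a=cv2.resize(im[100:340,256:512],(640,600),interpolation=cv2.INTER_CUBIC)
b=cv2.resize(t[110:190,160:370],(798,304),interpolation=cv2.INTER_CUBIC)
cv2.imwrite("pics/t9.png",b[:,:,::-1])
E
```

```text
tcp [ 0.4854 -0.0539  0.2569] rot [-3.141 -0.     1.57 ] t 30.18
0.71 [359.5 122.5  35.3  47.2]
0.63 [379.8 240.8  35.1  41.7]
```

View pics/w9.png

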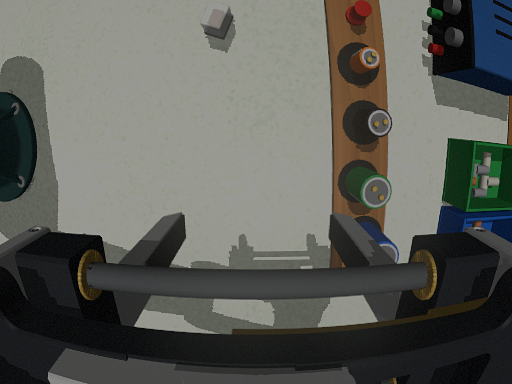

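View pics/t9.png

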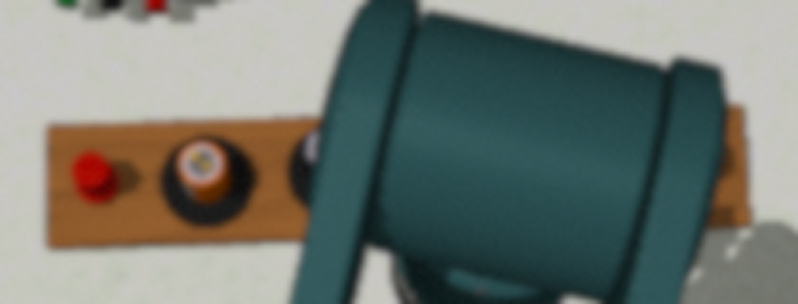

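All four stand upright in the order orange, black, green, blue from the red post; tops in the wrist view are at (370,58), (379,123) and (375,190), and the arm hides most of the strip from above. A numeric check of the centring:

```bash
python3 - <<'E'
from h import *
o=robot.get_obs()
for n,uv,z,p in[("orange",(370,58),.059,(.628,.1016)),("black",(379,122.5),.071,(.6355,.0168)),("green",(374.5,190),.083,(.6317,-.068))]:
    X=ray_wrist(o,uv,z)[:2];print(n,np.round((X-p)*1000,1))
for n,uv,z,p in[("orange",(202/3.8+160,162/3.8+110),.059,(.628,.1016))]:
    print(n,np.round((ray_fix("top",uv,z)[:2]-p)*1000,1))
E
```

```text
orange [ 0.4 -1.6]
black [0.1 0.3]
green [-2.2  2.9]
orange [-0.2 -3.4]
```

```bash
python3 -c "
from bench import robot
print(robot.close_job())"
```

```text
the job is handed in; nothing more can be done
None
```

The job is handed in: all four cans stand upright on their pads, in the order orange, black, green, blue from the red post to the black post. Orange, black and green measured within about 4 mm of pad centre; blue was lined up to about 1 mm before release but not measured again. The verdict was not shown to me.

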